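Change the microscope over to its base lamp

ROBOT

A 6-joint arm with a two-finger parallel gripper is mounted at the origin on the work surface. World frame = base frame: x ahead of the robot, y to its left, z up, the work surface at z = 0. Lengths are in m, angles in rad, forces in N, time in s.
With the tool pointing down it reaches from about 0.3 to 0.85 m from the base axis. Payload 5.4 kg.
Tool frame: the origin (TCP) lies midway between the tips of the shut fingers; the grasp point (between the pads) lies 19 mm behind it; z points along the fingers, x is the direction in which the jaws open and shut, and the axes are right-handed (so a half turn about z gives the same grasp; the last joint's range is limited). The gripper opens to 85 mm and grips with 20 to 120 N. Pads are 22 mm wide; open, the fingers measure 114 mm over their backs; the gripper's body (76 mm by 85 mm) begins 54 mm behind the grasp point. The pads swing forward as they close: fully open they stand 13 mm farther back than shut.
Start: joints at [-1.375, 0.158, 1.597, -0, 1.386, -0.21], TCP at [0.227, -0.528, 0.231] pointing down, gripper open.
Joint ranges: [-2.91, 2.91], [-0.94, 2.29], [0.18, 2.7], [-1.29, 4.43], [0.17, 2.64], [-3, 3]. Speed limits (rad/s): [2.57, 2.57, 3.14, 3.14, 3.14, 3.14].

INTERFACE

Orientations are given as a 3x3 rotation matrix whose columns are the frame's x, y, z axes.
In Python, from plant import manip, get_state, imaging, ticket, nets gives the robot as it stands. Calls block until the motion is done:
- manip.move_pose(position, orientation): joint-space move of the TCP to a pose.
- manip.move_straight(position, attitude=None, v=0.15, guard=None): straight line of the TCP; attitude=None keeps the orientation; v is the mean speed in m/s. With guard (N) it stops when the force on the tool has changed by that much, and returns True; else False.
- manip.move_j(angles): joint-space move.
- manip.ungrasp() and manip.gripper_close(f_grip=None): open the fingers fully, or close them until they stop; f_grip is the grip in N (None keeps the last).
- manip.dwell(seconds).
- manip.inverse_kinematics(position, orientation): joint angles nearest the present ones, or None.
- get_state(): the state.
- imaging.read_camera(name): name is "scene" or "top" or "wrist"; returns a dict with "img" (400x640x3 uint8, red, green, blue), "K" (3x3 intrinsics, pixels), "xyz" and "rotation" of the camera in the world. Camera axes: x right, y down, z forward; pixel columns grow to the right and rows downward; lengths in m; the calibration is good to about 2 mm. The wrist camera is an equidistant fisheye: a pixel r from the principal point sees the ray r / f radians off the axis. A picture is of the moment at which its call begins. There is no depth.
A pose or a line that the arm cannot do raises manip.MotionError and nothing moves.
- ticket.close_job(): hands the job in, once; it reports no verdict.
Trained networks look in the newest picture that a camera, given by its name, has taken for a name from the list of things; names that differ only in an ending like _2 or _b are one class to them, and where a whole thing is asked for, a point or a joint stands for the part that bears it (a point fixed in the world has none). Each returns a list of dicts, best first, with "conf" (0 to 1); they miss things now and then, are a little off and sometimes report something else, mostly with a low value. They report only what shows in the picture. A call takes as long as a camera call.
- nets.boxes_of(camera, target): "position" ([x, y, z] in m, in the coordinates of the camera as it stood for that picture, good to about 4 mm: the middle of the surface that is visible of it).
- nets.regions_of(camera, target): "mask" (400x640 bool, what is visible of it).
- nets.pinpoint(camera, target): "position" ([x, y, z] in m, in the coordinates of the camera as it stood for that picture, good to about 4 mm: a listed point, or the origin of a listed thing).
The state is a dict: "t": time; "joint_pos": joint angles; "joint_velocities": joint speeds; "joint_efforts": joint torques, N m; "tool_pos": TCP position; "ee_rot": TCP orientation; "contact_force": force on the tool from outside, world axes, zero at the start; "wrist_torque": the same for the moment, N m; "grip_width": opening from 0.0 (shut) to 1.0 (fully open).
Only numpy, scipy, OpenCV 4.12 (cv2) and the standard library are available. Lean on these libraries where they do the work, as an engineer would, in place of code of your own. Each camera call takes 0.05 s, during which the arm holds its last target. There are 200 camera calls.

TASK

Change the microscope over from its ring light to its base lamp at the white light supply box. First switch the ring light off: flip the ball-ended toggle lever towards the robot until it snaps over. Then switch the base lamp on: flip the toggle lever with the crossbar away from the robot until it snaps over, and leave the plain, headless lever as it is.

Things in the scene. Friction and masses are not known exactly. Their poses are not given: they have to be found in the camera images.
- console: Light supply box, fixed, white, 180 mm deep (x), 330 mm wide (y), top 55 mm above the bench. Origin: centre of its underside; x points away from the robot, z up. Three toggle levers stand on its line x = 0 at y = -100, 0, +100 mm, in any order, swinging in x: pivots 66 mm above the bench, rods 75 mm long. Loose optics up to 35 mm high stand on it, labware up to 120 mm high round it.
- ball_tip (a point): Ring light lever: centre of the 24 mm black ball on top of its steel rod (9 to 12 mm thick), 75 mm from the pivot. Starts on: leaning 0.5 rad to the box's +x (tip 36 mm beyond the pivot line, 132 mm above the bench). Off: leaning 0.5 rad to -x. Pushed near the top it resists with about 3 N (7 N half-way down), less towards upright; past upright a spring snaps it to the other stop.
- bar_tip (a point): Base lamp lever: centre of the black crossbar (46 mm long along the box's y, 14 mm thick) on top of its steel rod (9 to 12 mm thick), 75 mm from the pivot. Starts off: leaning 0.5 rad to the box's -x (tip 36 mm before the pivot line, 132 mm above the bench). On: leaning 0.5 rad to +x. Same spring as the ball-ended lever; it too snaps over past upright.
- plain_tip (a point): The lever that is left alone: centre of the end of its bare steel rod, which has no head, 75 mm from its pivot. Starts on, leaning to the box's +x, and stays so. The collars at the feet of all three levers reach 69 mm above the bench.

How it is judged:
On the way, in this order (a step that is already met when the one before it is completed fails the run):
1. the ball-ended lever is snapped over towards the robot while the crossbar lever is still off (x of ball_tip in the frame of console below -0.025 m and x of bar_tip in the frame of console below 0 m), for 0.2 s.
2. the crossbar lever is snapped over away from the robot, the ball-ended lever still off (x of ball_tip in the frame of console below -0.025 m and x of bar_tip in the frame of console above 0.025 m), for 0.2 s.
At the end, for the whole second after the job is handed in: The ball-ended lever rests leaning towards the robot and the crossbar lever away from it (tips at least 25 mm to that side of the pivot line, at rest they stand 36 mm off), and the plain lever's tip is within 15 mm of where it started (all of step 2 and distance of plain_tip from where it was at the start of the episode below 0.015 m); the robot touches nothing.
It fails at once if the base lamp is switched on while the ring light is still on (x of each of bar_tip, ball_tip in the frame of console above 0.02 m).
It fails at once if the plain lever is pushed (its tip moved by more than 20 mm) (distance of plain_tip from where it was at the start of the episode above 0.02 m).
It also fails if it takes over 40 s, if anything falls off the work surface, if the arm or the gripper's body presses on something with over 40 N, if the wrist force passes 120 N, or if a joint passes its speed limit or range.

## Working session

There is one attempt and no reset: what is moved stays moved. The work goes in short steps, each a Python script; the robot and the scene stay as the last script left them, time stands still between calls to the robot, and variables do not carry over. Pictures are saved under pics/ and viewed, about 8 in all and at most 12, crops included, and the job is handed in when it is done.

```bash
mkdir -p pics; cat > h.py <<'E'
import numpy as np, cv2
from plant import manip, get_state, imaging, ticket, nets
def snap(n,f=None):
    c=imaging.read_camera(n)
    if f: cv2.imwrite('pics/'+f,c['img'][:,:,::-1])
    return c
def W(c,p): return np.array(c['xyz'])+np.array(c['rotation'])@np.array(p)
E
python3 - <<'E'
from h import *
for n in('scene','top'):
    c=snap(n,n+'1.png')
    for t in('console','ball_tip','bar_tip','plain_tip'):
        for d in nets.pinpoint(n,t)[:3]: print(n,t,round(d['conf'],2),W(c,d['position']).round(4))
print(get_state()['t'])
E
```

```text
scene console 0.77 [ 0.5823 -0.1294  0.0034]
scene ball_tip 0.56 [ 0.6079 -0.1213  0.1303]
scene bar_tip 0.69 [ 0.5816 -0.1336  0.0019]
scene bar_tip 0.61 [ 0.517  -0.0435  0.1331]
scene plain_tip 0.65 [ 0.6402 -0.2172  0.1332]
top console 0.78 [ 0.5855 -0.1338  0.0029]
top ball_tip 0.81 [ 0.616  -0.1236  0.1365]
top bar_tip 0.79 [ 0.5198 -0.049   0.134 ]
top plain_tip 0.58 [ 0.6475 -0.216   0.1295]
0.5
```

View pics/scene1.png

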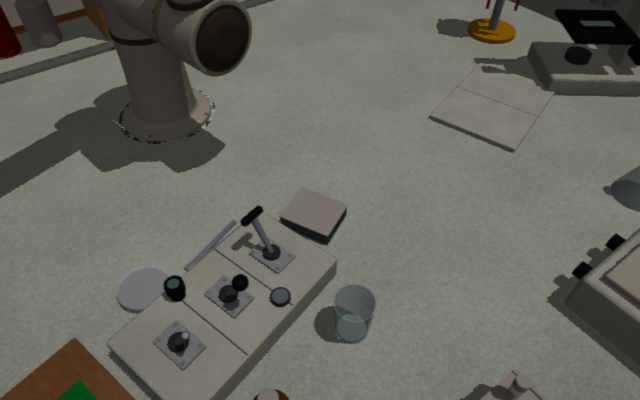

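View pics/top1.png

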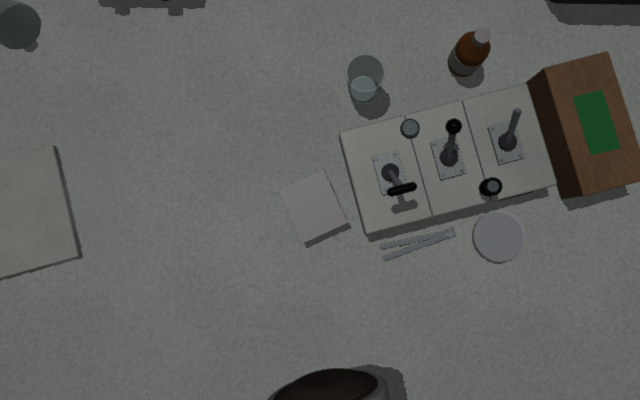

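The pictures show the order, from +y to -y, as crossbar (top px 402,188), ball (454,126) and plain (515,112). The nets agree apart from one false bar hit in the scene view, which I drop. The low lenses stay below my planned tip height, so I'll fit the pose, flip the ball lever and check.

```bash
cat >> h.py <<'E'
from scipy.optimize import least_squares
L=np.array([[0,0],[.036,0],[-.036,.1],[.036,-.1]])
M=np.array([[[.5823,-.1294],[.6079,-.1213],[.517,-.0435],[.6402,-.2172]],[[.5855,-.1338],[.616,-.1236],[.5198,-.049],[.6475,-.216]]])
def R2(a): return np.array([[np.cos(a),-np.sin(a)],[np.sin(a),np.cos(a)]])
fit=least_squares(lambda q:(M-(q[:2]+L@R2(q[2]).T)).ravel(),[.585,-.13,.3])
q=fit.x
def C(x,y,z): return np.r_[q[:2]+R2(q[2])@[x,y],z]
ex=np.r_[R2(q[2])[:,0],0]; ey=np.r_[R2(q[2])[:,1],0]
def pick(p):
    best=None
    for s in(1,-1):
        R=np.column_stack([s*ey,s*ex,[0,0,-1]]); j=manip.inverse_kinematics(p,R)
        if j is not None and (best is None or abs(j[5])<best[0]): best=(abs(j[5]),R)
    return best[1]
def st(m):
    s=get_state(); print(m,round(s['t'],2),np.round(s['tool_pos'],4),np.round(s['contact_force'],1))
E
python3 - <<'E'
from h import *
print(q, (fit.fun.reshape(2,4,2)*1e3).round(1).tolist())
manip.gripper_close()
s=get_state(); p=np.array(s['tool_pos'])
R=pick(C(.078,0,.22))
manip.move_pose(C(.078,0,.23),R); st('above')
print(manip.move_straight(C(.078,0,.118),guard=12)); st('down')
c=snap('scene','s2.png'); snap('wrist','w2.png')
E
```

```text
[ 0.58089914 -0.13179299  0.28935255] [[[1.4, 2.4], [-7.5, 0.2], [-0.9, 2.7], [-3.7, 0.2]], [[4.6, -2.0], [0.6, -2.1], [1.9, -2.8], [3.6, 1.4]]]
above 3.42 [ 0.6554 -0.1106  0.23  ] [ 0.1 -0.4  0. ]
False
down 4.32 [ 0.6565 -0.1099  0.1193] [ 0.6 -0.4  1. ]
```

View pics/s2.png

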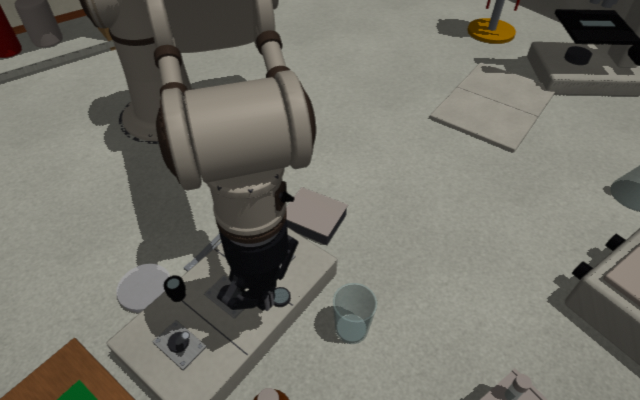

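View pics/w2.png

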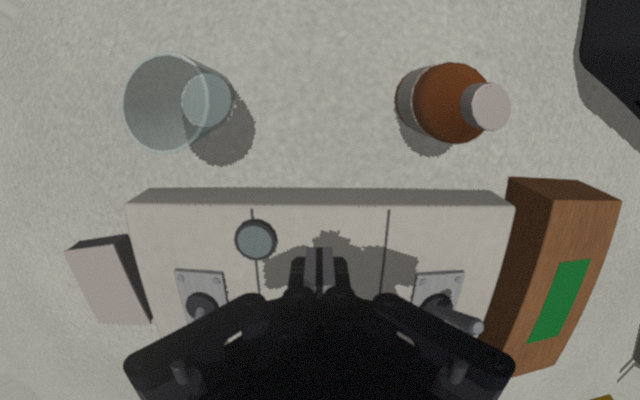

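The fingers are behind the ball lever on its line (wrist view tips at about 320,280). The lens at (255,238) and the plain lever at (475,325) are clear to either side. Next I push.

```bash
python3 - <<'E'
from h import *
for x in (.05,.03,.005):
    print(manip.move_straight(C(x,0,.118),v=.06,guard=20)); st(x)
manip.move_straight(C(.015,0,.118),v=.06)
manip.move_straight(C(.015,0,.23)); 
manip.move_straight(C(-.075,.1,.23)); st('up')
for n in('scene','top'):
    c=snap(n,n+'3.png')
    for t in('ball_tip','bar_tip','plain_tip'):
        for d in nets.pinpoint(n,t)[:2]:
            w=W(c,d['position']); print(n,t,round(d['conf'],2),(R2(q[2]).T@(w[:2]-q[:2])).round(4),w[2].round(3))
E
```

```text
False
0.05 5.03 [ 0.63   -0.1177  0.1193] [4.6 2.8 3.6]
False
0.03 5.52 [ 0.6088 -0.1231  0.117 ] [ 0.6  0.1 -0.3]
False
0.005 6.08 [ 0.5855 -0.1305  0.1181] [-0.3 -0.4 -0.3]
up 8.35 [ 0.4809 -0.0577  0.2299] [-0.7  0.1 -0.1]
scene ball_tip 0.65 [-0.0387  0.0051] 0.13
scene bar_tip 0.68 [-0.0369  0.1027] 0.129
scene plain_tip 0.45 [ 0.0321 -0.1019] 0.131
top bar_tip 0.62 [-0.0342  0.098 ] 0.133
```

View pics/scene3.png

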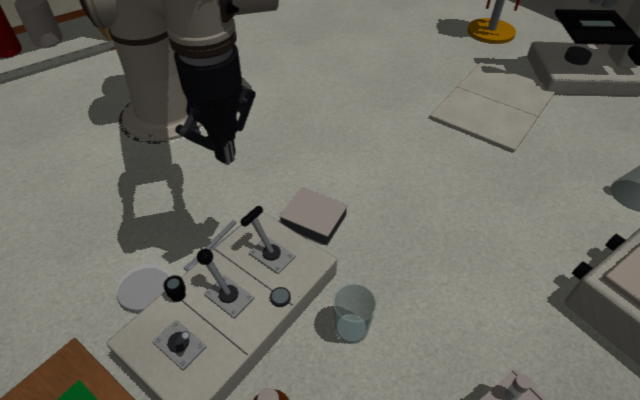

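The ball lever has snapped towards the robot (ball at px 205,257). The bar (252,215) and plain (183,338) levers are unchanged. Next is the crossbar.

```bash
python3 - <<'E'
from h import *
print(manip.move_straight(C(-.078,.1,.118),guard=12)); st('down')
for x in (-.05,-.03,0):
    print(manip.move_straight(C(x,.1,.118),v=.06,guard=20)); st(x)
manip.move_straight(C(-.01,.1,.118),v=.06)
manip.move_straight(C(-.01,.1,.23))
manip.move_straight(C(-.16,.1,.25)); st('up')
for n in('scene','top'):
    c=snap(n,n+'4.png')
    for t in('ball_tip','bar_tip','plain_tip'):
        for d in nets.pinpoint(n,t)[:2]:
            w=W(c,d['position']); print(n,t,round(d['conf'],2),(R2(q[2]).T@(w[:2]-q[:2])).round(4),w[2].round(3))
E
```

```text
False
down 9.65 [ 0.4784 -0.0585  0.119 ] [0.7 0.8 1.1]
False
-0.05 10.27 [ 0.5044 -0.0504  0.1178] [-2.2 -1.8  0.6]
False
-0.03 10.75 [ 0.5238 -0.0444  0.1179] [-1.  -0.7  0.7]
False
0 11.4 [ 0.5524 -0.0358  0.1178] [-1.   0.2  0.8]
up 13.78 [ 0.3993 -0.0815  0.2498] [ 0.4 -0.5  0.3]
scene ball_tip 0.59 [-0.0395  0.0033] 0.132
scene bar_tip 0.84 [0.0333 0.1037] 0.13
scene plain_tip 0.48 [ 0.034  -0.0968] 0.134
top ball_tip 0.61 [-0.0378  0.0012] 0.138
top bar_tip 0.9 [0.0344 0.0964] 0.134
top plain_tip 0.58 [ 0.0404 -0.099 ] 0.129
```

View pics/scene4.png

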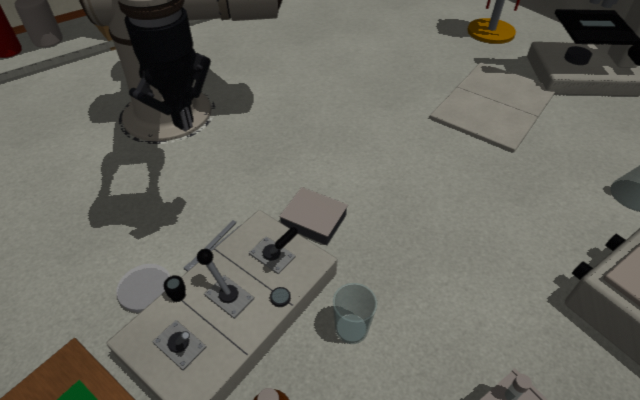

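The crossbar now leans away from the robot (px 285,240), the ball lever is still off (205,257), the plain lever is untouched (183,338), and the arm is clear of everything.

```bash
python3 -c "
from h import *
ticket.close_job()"
```

```text
the job is handed in; nothing more can be done
```

The microscope is switched over from the ring light to the base lamp, and I handed the job in about 14 s into the 40 s allowed. With the fingers shut, I pushed the ball lever towards the robot until it snapped over, then the crossbar lever away from it.

In the last check, both cameras agreed within a few millimetres:

| Lever | Scene camera, tip x (mm) | Top camera, tip x (mm) | Result |
|---|---|---|---|
| Ball | -40 | -38 | off |
| Crossbar | +33 | +34 | on |
| Plain | +34 | +40 | not moved, within measurement noise |

- **Forces:** the highest tool force at my readings after each move was about 6.5 N. No force guard tripped.
- **At hand-in:** the arm stood clear of everything.
- **Disagreements:** the scene camera first reported a false position for the crossbar, which I ignored. After the first flip the top camera missed the ball and plain levers, and the scene camera and its picture confirmed both. The ball position fit was up to 7.5 mm off in one scene reading.

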